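Close the jar of oil-paint sticks

TASK

Oil-paint sticks dry out in an open jar. Lift the wooden lid that is sitting loose on the empty jar, set it (do not drop it) on the open jar that holds the oil sticks, and press it down fully home, until its rim lies flat on the jar's rim all round; then let go. Leave both jars standing where they are and do not disturb the other things on the bench.

Things in the scene. Friction and masses are not known exactly. Their poses are not given: they have to be found in the camera images.
- lid: Plain wooden push-in lid, about 130 g. Rim disc 100 mm across, 8 mm thick; below it a plug 85 mm across, 14 mm deep, foot chamfered to 72 mm, with white silicone seals; on top a cylindrical knob 32 mm across, 30 mm tall. Origin: on the axis in the disc's underside (the face that meets the jar's rim), z up: disc top at +8 mm, knob top +38 mm, plug foot -14 mm. Starts loose; lifts straight off.
- lid_knob (a point): Centre of the flat top of the lid's knob, 38 mm above the lid's origin. Pressed down here (or anywhere near the lid's middle) with about 10 to 12 N the lid slides down through the seal; there is no spring back, it stays where pushed, and stops hard when the disc meets the jar's rim. A press of 15 to 25 N is right.
- jar_sticks: Open white ceramic jar, upright, straight-sided, 100 mm across, 120 mm high, wall 5 mm, mouth 90 mm (2.5 mm clear around the lid's plug). Holds seven upright oil-paint sticks (21 mm thick, paper sleeves), their tops at least 15 mm below the rim. About 0.85 kg, loose on the bench. Origin: centre of its underside, z up.
- jar_sticks_mouth (a point): Centre of that jar's mouth at rim height, 120 mm above the bench. A lid set in the mouth sinks in 6 mm and stops on its tight seal with the disc about 8 mm above the rim (lid origin 8 mm above this point); these 8 mm must be pressed down. Fully home, the lid's origin is at this point.
- jar_empty: The same white ceramic jar, empty, about 0.6 kg, loose on the bench, with the loose lid sitting in its mouth at the start (lid origin about 128 mm above the bench). It may stand left or right of the jar of sticks. Origin: centre of its underside, z up.
- brush_mug: Bystander: blue ceramic mug 82 mm diameter, 100 mm high, full of paint brushes that stand up to about 255 mm above the bench. Origin: centre of its underside.
- paint_tin: Bystander: closed metal paint tin with paper label, 89 mm diameter, 102 mm high. Origin: centre of its underside.
- sketchbook: Bystander: black sketchbook lying flat, 150 x 210 x 22 mm. Origin: centre of its underside.

How it is judged:
By the outcome, as a careful person would: the job done as asked, in the order asked, and still so for the second after the job is handed in, with the robot touching nothing.
It also fails if it takes over 38 s, if anything falls off the work surface, if the arm or the gripper's body presses on something with over 40 N, if the wrist force passes 120 N, or if a joint passes its speed limit or range.

ROBOT

A 6-joint arm with a two-finger parallel gripper is mounted at the origin on the work surface. World frame = base frame: x ahead of the robot, y to its left, z up, the work surface at z = 0. Lengths are in m, angles in rad, forces in N, time in s.
With the tool pointing down it reaches from about 0.35 to 0.775 m from the base axis. Payload 7.3 kg.
Tool frame: the origin (TCP) lies between the finger pads; the fingertips stand 14 mm ahead of it and the grasp point (between the pads) lies 5 mm behind it; z points along the fingers, y is the line along which they close (so a half turn about z gives the same grasp; the last joint's range is limited). The gripper opens to 92 mm and grips with 3 to 60 N. Pads are 19 mm wide; open, the fingers measure 130 mm over their backs; the gripper's body (75 mm by 190 mm) begins 47 mm behind the grasp point.
Start: joints at [-1.484, 0.342, 1.524, -0, 1.275, -0.146], TCP at [0.121, -0.511, 0.21] pointing down, gripper open.
Joint ranges: [-2.53, 2.53], [-0.77, 2.02], [0.04, 2.7], [-1, 4.14], [0.28, 2.66], [-3.11, 3.11]. Speed limits (rad/s): [2.57, 2.57, 3.14, 3.14, 3.14, 3.14].

INTERFACE

Orientations are given as [roll, pitch, yaw] about the fixed x, y, z axes, in that order (R = Rz(yaw) Ry(pitch) Rx(roll)).
In Python, from cell import robot, eyes gives the robot as it stands. The module is installed in compiled form; this text tells all that it offers.
- The arm moves only by the shell command python3 -m handwheel 'ROWS' [FORCE]. ROWS is JSON, one flat list of numbers, 5 for each row, row after row: the shift along the world's x, y, z in mm, then the turn about the world's z in rad, then the opening, from 0 (shut) to 1 (fully open). In form: [x, y, z, spin, jaw, x, y, z, spin, jaw, ...]. A call has 1 to 8 rows; each row shifts and turns the commanded pose from where the row before left it; what a row does not reach is not made up. A row lasts 1/10 s, in which the tool goes at most 50 mm and 8.59 degrees, less where a joint would pass 70% of its speed; a pose out of reach is approached as far as the arm can. A call with a gripper value outside its range is refused whole. The fingers move at their own pace and stop on an object; FORCE is the grip in N (left out, the last holds). Time passes only in rows, so rows that do not move let the fingers close. It gives the time, the measured TCP pose, the force, the opening and the grip force at its end, in the units of the state.
- robot.observe(): the state, without advancing time (a new reading comes with each control period).
- eyes.read_camera(name): name is "scene" or "top"; returns (picture, depth): 420x560x3 uint8, blue, green, red; 420x560 float32, m along the optical axis (not along the pixel's ray), 0 where there is no reading.
- eyes.calibration(name): a dict with "fx", "fy", "cx", "cy" (pixels), "world_to_cam" (4x4, takes a point from world to camera coordinates). Camera axes: x right, y down, z forward; pixel columns grow to the right and rows downward; lengths in m; the calibration is good to about 2 mm. A picture is of the moment at which its call begins. calibration takes no time and is no camera call.
- robot.hand_in(): hands the job in; it is judged then, once.
The state is a dict: "time": time; "qpos": joint angles; "qvel": joint speeds; "joint_efforts": joint torques, N m; "tool_pos": TCP position; "tool_rot": TCP orientation; "contact_force": force on the tool from outside, world axes, zero at the start; "torque": the same for the moment, N m; "opening": finger opening in m; "grip_force": force on a finger pad.
Only numpy, scipy, OpenCV 4.12 (cv2) and the standard library are available. Lean on these libraries where they do the work, as an engineer would, in place of code of your own. Each camera call takes 0.05 s, during which the arm holds its last target. There are 200 camera calls.

## Working session

There is one attempt and no reset: what is moved stays moved. The work goes in short steps, Python scripts to look and compute and a shell command to move; the robot and the scene stay as the last step left them, time stands still between calls to the robot, and variables do not carry over. Pictures are saved under pics/ and viewed, at most 10 in all, crops included, and the job is handed in when it is done.

```bash
mkdir -p pics
cat > h.py <<'E'
import numpy as np, cv2
from cell import robot, eyes
def grab(n,f):
    im,d=eyes.read_camera(n); cv2.imwrite('pics/'+f,im); return im,d
def world(n,d):
    c=eyes.calibration(n); v,u=np.mgrid[0:420,0:560]
    P=np.stack([(u-c['cx'])/c['fx']*d,(v-c['cy'])/c['fy']*d,d,np.ones_like(d)],-1)
    return (P@np.linalg.inv(c['world_to_cam']).T)[...,:3]
E
python3 - <<'E'
from h import *
print(robot.observe())
for n in('top','scene'):
    im,d=grab(n,n+'0.png'); np.savez('/tmp/'+n+'.npz',im=im,d=d); print(eyes.calibration(n))
a=cv2.imread('pics/top0.png');b=cv2.imread('pics/scene0.png')
cv2.imwrite('pics/both.png',cv2.resize(np.vstack([a,b]),(400,600)))
E
```

```text
{'time': 0.0, 'qpos': array([-1.48397896e+00,  3.42737569e-01,  1.52500490e+00,  9.60363365e-06,
        1.27541038e+00, -1.45983463e-01]), 'qvel': array([ 5.54966232e-04, -3.30844833e-04,  1.87922872e-05, -9.86218371e-04,
        1.82355588e-05, -1.75544439e-03]), 'joint_efforts': array([ 4.20894594e-04, -4.31240952e+01, -2.44216257e+01,  7.18799606e-02,
        5.60735771e-02, -1.18567600e-04]), 'tool_pos': array([ 0.12111483, -0.51039623,  0.20954151]), 'tool_rot': array([-3.14005039e+00, -2.36039616e-04,  2.32797840e-01]), 'contact_force': array([ 0.13620216, -0.25871894, -0.31745501]), 'torque': array([-0.0157976 , -0.01267413,  0.03051368]), 'grip_force': 0.0, 'opening': 0.09115538734013078}
{'fx': 452.06823381056955, 'fy': 452.06823381056955, 'cx': 285.30265333248263, 'cy': 210.54317752552518, 'world_to_cam': array([[ 0.0017677 , -0.99987972,  0.01540855,  0.00142328],
       [-0.98500228, -0.00439947, -0.17248523,  0.6426507 ],
       [ 0.17253227, -0.01487255, -0.98489158,  1.25052802],
       [ 0.        ,  0.        ,  0.        ,  1.        ]])}
{'fx': 496.8643557952059, 'fy': 496.8643557952059, 'cx': 277.88365982769426, 'cy': 212.534661635485, 'world_to_cam': array([[ 7.87471787e-01,  6.16349727e-01,  1.09485374e-03,
        -5.22493879e-01],
       [ 4.59506389e-01, -5.85897045e-01, -6.67516689e-01,
        -2.04435192e-01],
       [-4.10782258e-01,  5.26153653e-01, -7.44594031e-01,
         1.80050235e+00],
       [ 0.00000000e+00,  0.00000000e+00,  0.00000000e+00,
         1.00000000e+00]])}
```

View pics/top0.png

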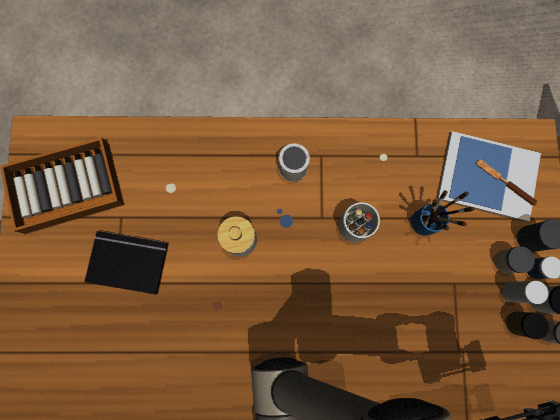

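View pics/scene0.png

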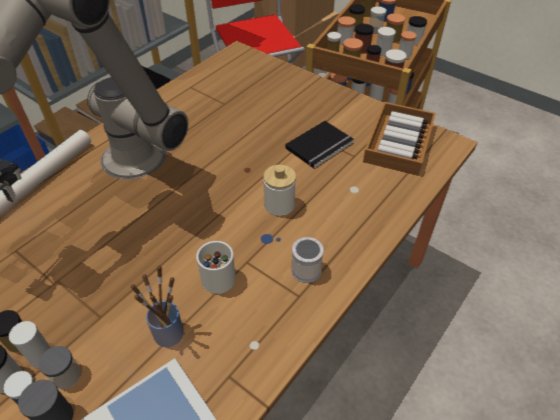

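The top view shows the lid and knob at about (236,234), the stick jar at (360,220), the tin at (294,160) and the mug at (432,216). In the scene view the lid knob is at (280,171), the stick jar's mouth at (216,256), and the brushes stand beyond it.

Run:
```python
from h import *
def fit(P,lo,hi,c,r):
    m=(P[...,2]>lo)&(P[...,2]<hi)&(np.hypot(P[...,0]-c[0],P[...,1]-c[1])<r)
    q=P[m][:,:2].astype(np.float32)
    (x,y),R=cv2.minEnclosingCircle(q); return m.sum(),np.round([x,y,R],4),np.round(np.median(P[m][:,2]),4)
for n,pk,pj in(('top',(236,232),(360,220)),('scene',(280,171),(216,256))):
    z=np.load('/tmp/'+n+'.npz');P=world(n,z['d'])
    def ray(u,v,h):
        c=eyes.calibration(n);T=np.linalg.inv(c['world_to_cam']);r=T[:3,:3]@[(u-c['cx'])/c['fx'],(v-c['cy'])/c['fy'],1];o=T[:3,3];return (o+r*(h-o[2])/r[2])[:2]
    k=ray(*pk,.166);j=ray(*pj,.12)
    print(n,k,j)
    print('knob',fit(P,.158,.175,k,.04),'disc',fit(P,.130,.142,k,.08),'rim',fit(P,.114,.127,j,.075))
    print('mug brushes',fit(P,.12,.27,j+[0,-.17],.12) )
```

```text
top [0.5657808  0.13397836] [ 0.60598622 -0.20055111]
knob (np.int64(115), array([0.5636, 0.1376, 0.0159]), np.float64(0.1655)) disc (np.int64(936), array([0.5644, 0.137 , 0.0503]), np.float64(0.1356)) rim (np.int64(210), array([ 0.6071, -0.2044,  0.0506]), np.float64(0.1195))
mug brushes (np.int64(524), array([ 0.6125, -0.3587,  0.1063]), np.float64(0.2002))
scene [0.5726393  0.12622438] [ 0.61199598 -0.20733386]
knob (np.int64(68), array([0.5602, 0.1339, 0.0181]), np.float64(0.1648)) disc (np.int64(472), array([0.5614, 0.1338, 0.0526]), np.float64(0.1352)) rim (np.int64(227), array([ 0.605 , -0.2098,  0.0524]), np.float64(0.1187))
mug brushes (np.int64(707), array([ 0.6185, -0.4192,  0.053 ]), np.float64(0.1991))
```

```bash
python3 -m handwheel '[30,36,5,0.14,1,30,36,5,0.14,1,30,36,5,0.14,1,30,36,5,0.14,1,30,36,5,0.14,1,30,36,5,0.14,1,30,36,0,0.14,1,30,36,0,0.14,1]'
```

```text
time: 0.9
tool_pos: [0.3619, -0.2212, 0.2403]
tool_rot: [3.141, 0.0, 1.358]
contact_force: [0.8, -1.2, 0.4]
opening: 0.0917
grip_force: 0.0
```

Run:
```python
from h import *
z=np.load('/tmp/top.npz');P=world('top',z['d'])
m=(P[...,2]>.16)&(P[...,2]<.3)&(P[...,1]<-.2)&(P[...,1]>-.5)&(P[...,0]>.5)&(P[...,0]<.8)
q=P[m];print(q.min(0),q.max(0)); print(q[q[:,1].argmax()])
print(robot.observe()['time'])
```

```text
[ 0.56915798 -0.46486422  0.16005744] [ 0.67001626 -0.36718124  0.25565152]
[ 0.63732017 -0.36718124  0.2345837 ]
0.9
```

```bash
python3 -m handwheel '[25,42,0,0.05,1,25,42,0,0.05,1,25,42,0,0.05,1,25,42,0,0.06,1,25,42,0,0,1,25,42,0,0,1,25,42,0,0,1,25,42,0,0,1]'
```

```text
time: 1.7
tool_pos: [0.5616, 0.1152, 0.2399]
tool_rot: [-3.141, 0.0, 1.563]
contact_force: [0.6, -1.7, 0.7]
opening: 0.0917
grip_force: 0.0
```

```bash
python3 -m handwheel '[0,10,0,0,1,0,10,0,0,1,0,0,0,0,1,0,0,0,0,1]'
```

```text
time: 2.1
tool_pos: [0.5607, 0.1322, 0.2404]
tool_rot: [-3.142, 0.0, 1.562]
contact_force: [-0.4, -0.1, 0.3]
opening: 0.0916
grip_force: 0.0
```

Run:
```python
from h import *
im,d=grab('scene','s1.png'); im2,_=grab('top','t1.png')
a=cv2.resize(im[60:260,180:400],None,fx=1.8,fy=1.8); b=cv2.resize(im2[140:340,150:370],None,fx=1.8,fy=1.8)
cv2.imwrite('pics/s1c.png',np.hstack([a,b]))
```

```text
(no output)
```

View pics/s1c.png

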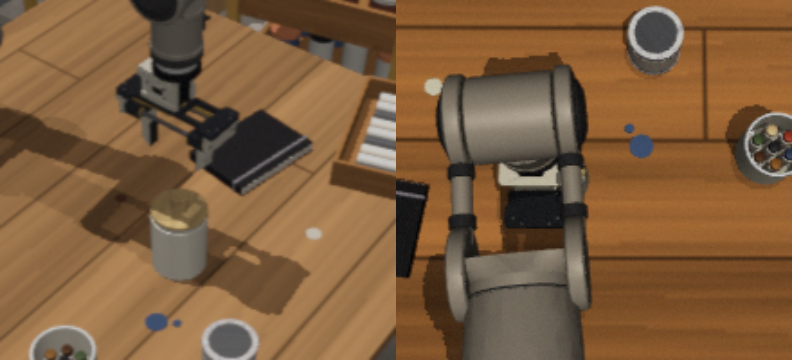

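The scene crop shows the open gripper above the lidded jar (crop 180,215), jaws across world x. The top view of it is blocked by the arm. I'll trim the position and go down.

```bash
python3 -m handwheel '[2,3,-20,0.008,1,0,0,-20,0,1,0,0,-20,0,1,0,0,-10,0,1,0,0,-10,0,1,0,0,-6,0,1,0,0,0,0,1,0,0,0,0,1]'
```

```text
time: 3.0
tool_pos: [0.5635, 0.1361, 0.1548]
tool_rot: [3.14, -0.0, 1.571]
contact_force: [-0.1, -0.5, -0.3]
opening: 0.0917
grip_force: 0.0
```

```bash
python3 -m handwheel '[0,0,0,0,0.6,0,0,0,0,0.4,0,0,0,0,0.3,0,0,0,0,0.2,0,0,0,0,0.2,0,0,0,0,0.2]' 15
```

```text
time: 3.6
tool_pos: [0.5632, 0.1362, 0.1542]
tool_rot: [3.141, 0.0, 1.571]
contact_force: [-0.2, -0.5, -0.8]
opening: 0.0484
grip_force: 0.0
```

```bash
python3 -m handwheel '[0,0,0,0,0.3,0,0,0,0,0.3,0,0,0,0,0.3,0,0,0,0,0.2,0,0,0,0,0.2,0,0,0,0,0.2]' 15
```

```text
time: 4.2
tool_pos: [0.5631, 0.1361, 0.1542]
tool_rot: [3.142, 0.0, 1.571]
contact_force: [0.2, 0.6, -0.3]
opening: 0.0189
grip_force: 0.0
```

```bash
python3 -m handwheel '[0,0,0,0,0.2,0,0,0,0,0.1,0,0,0,0,0.1,0,0,0,0,0.1]' 25
```

```text
time: 4.6
tool_pos: [0.5632, 0.1361, 0.1542]
tool_rot: [3.141, 0.0, 1.571]
contact_force: [0.4, -0.1, -0.3]
opening: 0.0097
grip_force: 0.0
```

The fingers closed past 32 mm with no grip force, so they missed the knob. I'll look before moving anything.

Run:
```python
from h import *
im,d=grab('scene','s2.png'); np.savez('/tmp/s2.npz',d=d,im=im)
cv2.imwrite('pics/s2c.png',cv2.resize(im[80:240,180:380],None,fx=3.5,fy=3.5))
```

```text
(no output)
```

View pics/s2c.png

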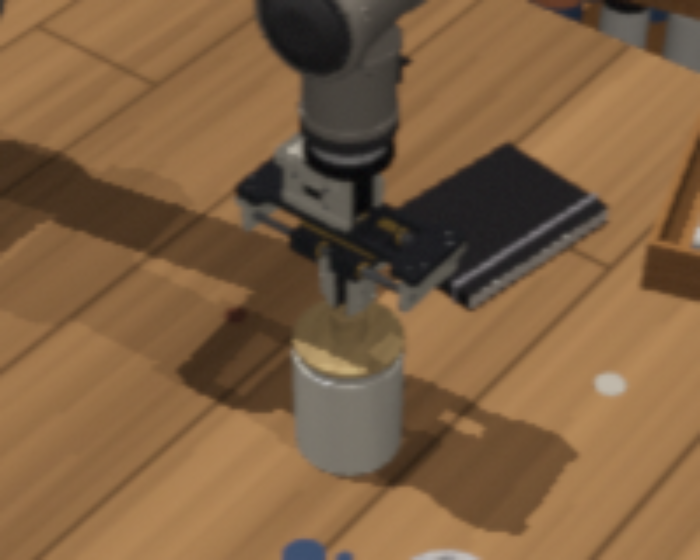

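The gripper is shut at crop (345,290), and its fingertips sit above the knob (crop 350,320) instead of beside it. I'll measure the fingertip height from depth.

Run:
```python
from h import *
z=np.load('/tmp/s2.npz');d=z['d'];P=world('scene',d)
# column profile through fingers/knob: crop x 335..360 -> u 276..283
for u in (275,278,281,284):
    print(u,[(v,*np.round(P[v,u]*1000).astype(int).tolist(),z['im'][v,u].tolist()) for v in range(150,182,2)])
```

```text
275 [(150, 566, 111, 257, [21, 21, 21]), (152, 574, 101, 260, [25, 22, 22]), (154, 576, 98, 256, [23, 23, 22]), (156, 576, 97, 249, [24, 24, 23]), (158, 557, 121, 214, [59, 64, 67]), (160, 554, 125, 201, [61, 66, 71]), (162, 552, 128, 190, [67, 74, 77]), (164, 554, 125, 185, [66, 73, 77]), (166, 553, 126, 175, [65, 73, 77]), (168, 554, 126, 168, [50, 73, 89]), (170, 556, 123, 163, [53, 81, 99]), (172, 557, 121, 157, [47, 72, 88]), (174, 560, 117, 153, [49, 74, 90]), (176, 557, 121, 139, [52, 79, 96]), (178, 561, 117, 136, [58, 86, 104]), (180, 566, 110, 137, [58, 86, 106])]
278 [(150, 576, 112, 261, [28, 37, 42]), (152, 582, 104, 262, [26, 23, 25]), (154, 585, 100, 259, [23, 22, 21]), (156, 586, 99, 253, [21, 22, 21]), (158, 586, 99, 246, [21, 20, 20]), (160, 566, 125, 208, [29, 31, 33]), (162, 566, 124, 200, [36, 40, 40]), (164, 567, 124, 193, [36, 39, 41]), (166, 564, 127, 181, [42, 52, 58]), (168, 567, 124, 177, [59, 80, 94]), (170, 563, 128, 163, [57, 84, 101]), (172, 568, 122, 163, [55, 80, 98]), (174, 567, 124, 152, [52, 79, 96]), (176, 568, 123, 145, [54, 83, 101]), (178, 569,
[... 535 characters left out ...]
]), (176, 575, 128, 145, [54, 81, 100]), (178, 573, 132, 132, [57, 85, 104]), (180, 579, 124, 133, [61, 90, 110])]
284 [(150, 601, 108, 277, [19, 20, 18]), (152, 599, 110, 268, [30, 50, 62]), (154, 597, 113, 257, [27, 33, 39]), (156, 598, 112, 251, [54, 65, 73]), (158, 603, 105, 251, [57, 57, 59]), (160, 584, 131, 213, [77, 85, 88]), (162, 582, 134, 202, [79, 87, 90]), (164, 583, 132, 196, [78, 86, 90]), (166, 583, 133, 188, [79, 88, 93]), (168, 555, 169, 137, [65, 86, 100]), (170, 573, 146, 156, [55, 82, 101]), (172, 573, 146, 148, [49, 76, 93]), (174, 571, 149, 135, [50, 75, 92]), (176, 577, 140, 137, [56, 84, 102]), (178, 580, 137, 133, [60, 89, 110]), (180, 584, 132, 131, [62, 91, 112])]
```

Run:
```python
from h import *
im,d=eyes.read_camera('top');P=world('top',d)
for n,(im,d) in {'scene':(np.load('/tmp/s2.npz')['im'],np.load('/tmp/s2.npz')['d'])}.items():
    P=world(n,d)
    m=(np.abs(P[...,0]-.563)<.1)&(np.abs(P[...,1]-.136)<.12)&(P[...,2]>.165)&(P[...,2]<.3)
    q=P[m]; h,e=np.histogram(q[:,2],bins=np.arange(.165,.30,.005)); 
    for i in range(len(h)):
        k=q[(q[:,2]>=e[i])&(q[:,2]<e[i+1])]
        if len(k): print(round(e[i],3),h[i],k.min(0).round(3)[:2],k.max(0).round(3)[:2])
```

```text
0.165 14 [0.553 0.119] [0.576 0.141]
0.17 6 [0.551 0.123] [0.569 0.132]
0.175 9 [0.542 0.124] [0.572 0.131]
0.18 16 [0.538 0.12 ] [0.581 0.141]
0.185 19 [0.538 0.121] [0.584 0.14 ]
0.19 20 [0.538 0.12 ] [0.584 0.144]
0.195 15 [0.54 0.12] [0.584 0.141]
0.2 21 [0.541 0.12 ] [0.584 0.14 ]
0.205 14 [0.54 0.12] [0.585 0.134]
0.21 12 [0.545 0.118] [0.585 0.134]
0.215 6 [0.543 0.12 ] [0.584 0.131]
0.22 3 [0.542 0.122] [0.586 0.123]
0.225 1 [0.545 0.123] [0.545 0.123]
0.23 4 [0.595 0.108] [0.646 0.145]
0.235 29 [0.476 0.097] [0.649 0.164]
0.24 55 [0.476 0.097] [0.65  0.166]
0.245 80 [0.478 0.095] [0.65  0.166]
0.25 101 [0.479 0.096] [0.65  0.166]
0.255 113 [0.473 0.095] [0.653 0.164]
0.26 99 [0.471 0.096] [0.656 0.17 ]
0.265 60 [0.469 0.095] [0.656 0.171]
0.27 119 [0.47  0.095] [0.658 0.163]
0.275 338 [0.464 0.096] [0.657 0.171]
0.28 138 [0.469 0.095] [0.659 0.168]
0.285 56 [0.512 0.108] [0.643 0.157]
0.29 42 [0.512 0.104] [0.578 0.158]
```

Depth puts the fingertips at about z = 0.178, against 0.140 implied by the reported pose. The height reading is therefore about 35–40 mm low, while x and y agree. I'll open, go down in small steps and check again.

```bash
python3 -m handwheel '[0,0,0,0,1,0,0,0,0,1,0,0,0,0,1,0,0,0,0,1,0,0,0,0,1,0,0,0,0,1,0,0,0,0,1]'; python3 -m handwheel '[0,2,-8,0,1,0,0,-8,0,1,0,0,-6,0,1,0,0,-4,0,1,0,0,0,0,1,0,0,0,0,1]'
```

```text
time: 5.4
tool_pos: [0.5631, 0.1362, 0.1542]
tool_rot: [3.142, 0.0, 1.571]
contact_force: [0.2, -0.4, 1.0]
opening: 0.0605
grip_force: 0.0
time: 6.0
tool_pos: [0.5632, 0.1381, 0.1282]
tool_rot: [3.142, 0.0, 1.571]
contact_force: [-0.2, -0.1, -0.4]
opening: 0.0918
grip_force: 0.0
```

Run:
```python
from h import *
o=robot.observe();print(o['tool_pos'],o['contact_force'],o['opening'])
im,d=grab('scene','s3.png'); P=world('scene',d)
q=P[(np.abs(P[...,0]-.563)<.1)&(np.abs(P[...,1]-.136)<.12)&(P[...,2]>.1)&(P[...,2]<.25)]
for lo,hi in((.48,.535),(.592,.65)):
    k=q[(q[:,0]>lo)&(q[:,0]<hi)]; h,e=np.histogram(k[:,2],bins=np.arange(.1,.25,.005)); print(dict(zip(e.round(3).tolist(),h.tolist())))
    k=k[(k[:,2]>.155)&(k[:,2]<.2)]
    if len(k): print(k.min(0),k.max(0))
cv2.imwrite('pics/s3c.png',cv2.resize(im[100:230,210:350],None,fx=4,fy=4))
```

```text
[0.56320082 0.13814848 0.12820175] [-0.15447308 -0.101229   -0.43837289] 0.09181050798101101
{0.1: 3, 0.105: 0, 0.11: 2, 0.115: 2, 0.12: 1, 0.125: 3, 0.13: 40, 0.135: 40, 0.14: 4, 0.145: 6, 0.15: 8, 0.155: 8, 0.16: 13, 0.165: 11, 0.17: 9, 0.175: 12, 0.18: 7, 0.185: 9, 0.19: 9, 0.195: 4, 0.2: 4, 0.205: 4, 0.21: 6, 0.215: 15, 0.22: 19, 0.225: 31, 0.23: 33, 0.235: 17, 0.24: 14}
[0.49587126 0.12004035 0.15549273] [0.51854208 0.14929819 0.19855046]
{0.1: 18, 0.105: 16, 0.11: 21, 0.115: 35, 0.12: 12, 0.125: 7, 0.13: 25, 0.135: 33, 0.14: 4, 0.145: 2, 0.15: 2, 0.155: 6, 0.16: 11, 0.165: 7, 0.17: 7, 0.175: 7, 0.18: 7, 0.185: 0, 0.19: 0, 0.195: 0, 0.2: 0, 0.205: 1, 0.21: 16, 0.215: 31, 0.22: 33, 0.225: 26, 0.23: 35, 0.235: 20, 0.24: 26}
[0.60916457 0.12351948 0.15515655] [0.62604402 0.14536741 0.18485864]
```

View pics/s3c.png

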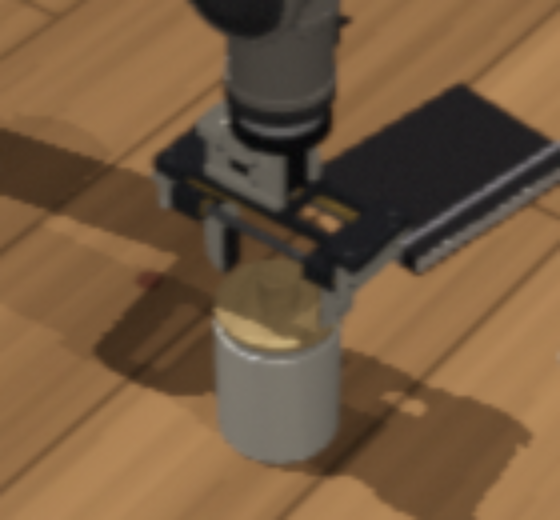

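The crop shows the open fingers straddling the knob, the left at (220,240) and the right at (335,295), with tips at about 0.150 m and the disc top at 0.136 m. I'll go down 7 mm more and close.

```bash
python3 -m handwheel '[0,0,-4,0,1,0,0,-3,0,1,0,0,0,0,0.5,0,0,0,0,0.3,0,0,0,0,0.25,0,0,0,0,0.2,0,0,0,0,0.2,0,0,0,0,0.2]' 20; python3 -m handwheel '[0,0,0,0,0.2,0,0,0,0,0.2,0,0,0,0,0.2,0,0,0,0,0.2]' 20
```

```text
time: 6.85
tool_pos: [0.5632, 0.1382, 0.1213]
tool_rot: [3.141, 0.0, 1.571]
contact_force: [0.3, 0.6, 0.1]
opening: 0.0482
grip_force: 0.0
time: 7.25
tool_pos: [0.5631, 0.1382, 0.1213]
tool_rot: [3.141, 0.0, 1.571]
contact_force: [0.1, -0.7, 1.8]
opening: 0.0316
grip_force: 20.0
```

Gripped at 31.6 mm with 20 N. Now lift.

```bash
python3 -m handwheel '[0,0,5,0,0.2,0,0,10,0,0.2,0,0,15,0,0.2,0,0,15,0,0.2,0,0,10,0,0.2,0,0,0,0,0.2]' 25; python3 -m handwheel '[2,-15,0,0,0.2,4,-30,0,0,0.2,5,-40,0,0,0.2,5,-40,0,0,0.2,5,-40,0,0,0.2,5,-40,0,0,0.2,5,-40,0,0,0.2,5,-40,0,0,0.2]'; python3 -m handwheel '[4,-30,0,0,0.2,2,-15,0,0,0.2,1,-8,0,0,0.2,0,0,0,0,0.2,0,0,0,0,0.2,0,0,0,0,0.2]'
```

```text
time: 7.85
tool_pos: [0.5641, 0.1383, 0.1783]
tool_rot: [3.138, -0.0, 1.571]
contact_force: [0.4, 0.0, -1.1]
opening: 0.0315
grip_force: 25.0
time: 8.65
tool_pos: [0.5983, -0.1495, 0.1752]
tool_rot: [-3.14, -0.0, 1.57]
contact_force: [1.2, -0.4, -0.4]
opening: 0.0317
grip_force: 25.0
time: 9.25
tool_pos: [0.6062, -0.1983, 0.1764]
tool_rot: [3.142, -0.0, 1.573]
contact_force: [0.9, 0.5, -1.1]
opening: 0.0314
grip_force: 25.0
```

```bash
cat > m.py <<'E'
from h import *
import sys
o=robot.observe();print(o['time'],o['tool_pos'],o['contact_force'],o['opening'],o['grip_force'])
im,d=grab('scene',sys.argv[1]); P=world('scene',d)
b,g,r=[im[...,i].astype(int) for i in range(3)]
for nm,c,lo,hi in(('lid',(.606,-.207),.17,.2),('disc',(.606,-.207),.17,.2),('rim',(.606,-.207),.112,.127)):
    m=(np.hypot(P[...,0]-c[0],P[...,1]-c[1])<.075)&(P[...,2]>lo)&(P[...,2]<hi)
    if nm!='rim': m&=(r>b*1.4)&(r>60)
    q=P[m].astype(np.float32)
    if len(q): print(nm,len(q),np.round(cv2.minEnclosingCircle(q[:,:2].copy()),4) if 0 else cv2.minEnclosingCircle(q[:,:2].copy()),np.percentile(q[:,2],[5,50,95]).round(4))
u,v=277,212
c=im[180:330,140:300]; cv2.imwrite('pics/c_'+sys.argv[1],cv2.resize(c,None,fx=4,fy=4))
E
python3 m.py s4.png
```

```text
9.25 [ 0.60621209 -0.19834538  0.17638434] [ 0.89055277  0.54413304 -1.09607509] 0.03142468546237364 24.99992072582245
lid 469 ((0.6049957275390625, -0.20423069596290588), 0.05105166509747505) [0.1855 0.1902 0.1943]
disc 469 ((0.6049957275390625, -0.20423069596290588), 0.05105166509747505) [0.1855 0.1902 0.1943]
rim 167 ((0.606346070766449, -0.20989537239074707), 0.050551820546388626) [0.1128 0.1183 0.1226]
```

View pics/c_s4.png

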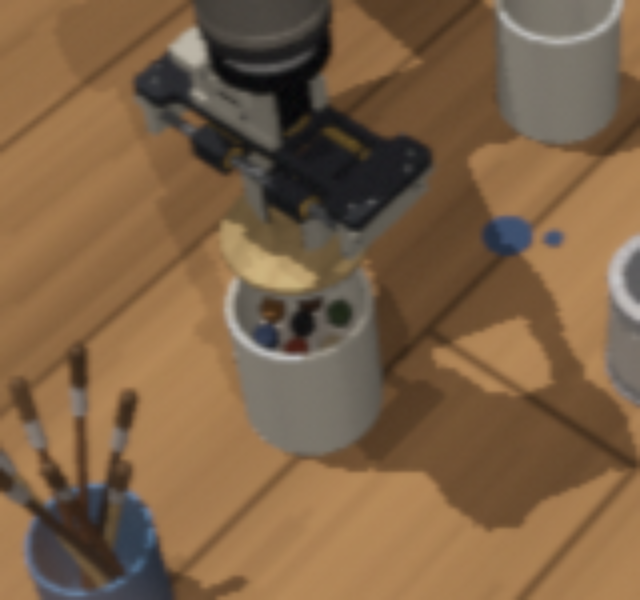

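The crop shows the level lid in the jaws at (295,245), slightly behind (+y of) the stick jar's mouth at (300,310). The brushes are well clear on the left. The correction is about −6 mm in y, then down towards the mouth.

```bash
python3 -m handwheel '[1,-6,0,0,0.2,0,0,-10,0,0.2,0,0,-10,0,0.2,0,0,-10,0,0.2,0,0,-5,0,0.2,0,0,0,0,0.2,0,0,0,0,0.2]'
python3 - <<'E'
from h import *
T,dt=eyes.read_camera('top');S,ds=grab('scene','s5.png')
for n,im,d in(('top',T,dt),('scene',S,ds)):
    P=world(n,d);b,r=im[...,0].astype(int),im[...,2].astype(int)
    near=np.hypot(P[...,0]-.606,P[...,1]+.207)<.07
    for nm,m in(('disc',near&(P[...,2]>.143)&(P[...,2]<.163)&(r>1.4*b)),('rim',near&(P[...,2]>.113)&(P[...,2]<.124)&(r<1.4*b))):
        q=P[m].astype(np.float32)
        if len(q)>9: print(n,nm,len(q),cv2.minEnclosingCircle(q[:,:2].copy()),np.median(q[:,2]))
c=S[180:330,140:300]; cv2.imwrite('pics/c5.png',cv2.resize(c,None,fx=4,fy=4))
E
```

```text
time: 10.0
tool_pos: [0.6072, -0.2059, 0.1412]
tool_rot: [3.142, -0.0, 1.571]
contact_force: [-0.6, -0.3, -1.2]
opening: 0.0319
grip_force: 25.0
top disc 84 ((0.6068935394287109, -0.18836259841918945), 0.04248739406466484) 0.15460643
top rim 27 ((0.6089053153991699, -0.16103306412696838), 0.021971968933939934) 0.11854207
scene disc 437 ((0.6075955033302307, -0.21294835209846497), 0.05041644722223282) 0.15581751
scene rim 131 ((0.6069036722183228, -0.2092585563659668), 0.04966644197702408) 0.117967434
```

View pics/c5.png

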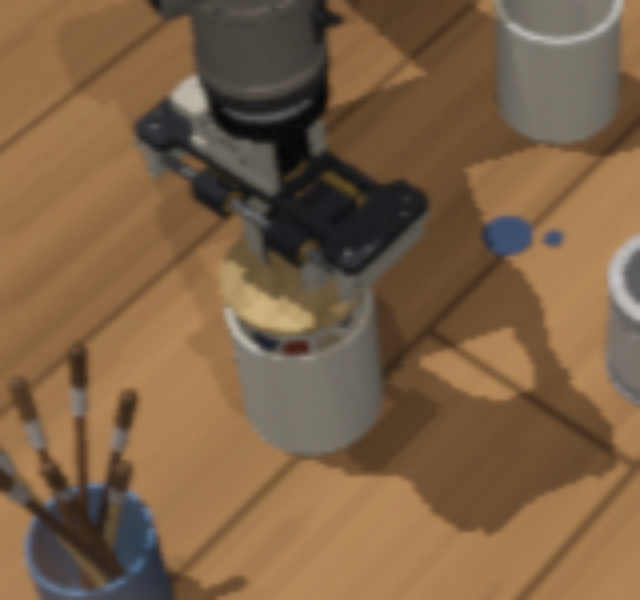

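The crop shows the lid (290,290) just above the mouth, roughly concentric. By measurement it is 1.5–2 mm too far in −y. I'll correct that and lower slowly, watching the force.

```bash
python3 -m handwheel '[0,1.5,0,0,0.2,0,0,-4,0,0.2,0,0,-4,0,0.2,0,0,-4,0,0.2,0,0,0,0,0.2,0,0,0,0,0.2]'; python3 -m handwheel '[0,0,-2,0,0.2,0,0,-2,0,0.2,0,0,0,0,0.2]'
```

```text
time: 10.7
tool_pos: [0.607, -0.2043, 0.129]
tool_rot: [-3.141, -0.0, 1.571]
contact_force: [0.1, -0.5, -0.7]
opening: 0.031
grip_force: 25.0
time: 11.0
tool_pos: [0.607, -0.2043, 0.1249]
tool_rot: [-3.141, -0.0, 1.571]
contact_force: [0.7, -0.2, -0.7]
opening: 0.0312
grip_force: 25.0
```

```bash
python3 -m handwheel '[0,0,-1,0,0.2,0,0,-1,0,0.2,0,0,-1,0,0.2,0,0,0,0,0.2]'; python3 -m handwheel '[0,0,-0.5,0,0.2,0,0,-0.5,0,0.2,0,0,0,0,0.2]'
```

```text
time: 11.4
tool_pos: [0.6071, -0.2043, 0.1221]
tool_rot: [-3.141, -0.0, 1.571]
contact_force: [0.0, 0.2, -1.5]
opening: 0.0315
grip_force: 25.0
time: 11.7
tool_pos: [0.6072, -0.2044, 0.1213]
tool_rot: [3.141, 0.0, 1.571]
contact_force: [0.6, -0.2, -1.0]
opening: 0.0317
grip_force: 25.0
```

```bash
python3 -m handwheel '[0,0,-0.5,0,0.2,0,0,-0.5,0,0.2,0,0,0,0,0.2]'; python3 -m handwheel '[0,0,-0.5,0,0.2,0,0,-0.5,0,0.2,0,0,0,0,0.2]'
```

```text
time: 12.0
tool_pos: [0.6073, -0.2044, 0.1212]
tool_rot: [3.141, 0.0, 1.571]
contact_force: [-2.0, 0.6, 5.5]
opening: 0.0312
grip_force: 25.0
time: 12.3
tool_pos: [0.6073, -0.2045, 0.1208]
tool_rot: [3.14, 0.001, 1.571]
contact_force: [-3.2, 0.8, 7.6]
opening: 0.0317
grip_force: 25.0
```

The lid is seated on its seal with about 7 N upward at the expected height. Now I'll release, rise, shut the fingers and press on the knob top.

```bash
python3 -m handwheel '[0,0,1,0,0.6,0,0,0,0,0.6,0,0,0,0,0.6,0,0,0,0,0.6,0,0,0,0,0.6]'; python3 -m handwheel '[0,0,10,0,0.6,0,0,15,0,0.6,0,0,15,0,0.4,0,0,5,0,0,0,0,0,0,0,0,0,0,0,0,0,0,0,0,0,0,0,0,0,0]' 20; python3 -m handwheel '[0,0,0,0,0,0,0,0,0,0,0,0,0,0,0,0,0,0,0,0]'
python3 - <<'E'
from h import *
S,d=grab('scene','s6.png');P=world('scene',d);b,r=S[...,0].astype(int),S[...,2].astype(int)
near=np.hypot(P[...,0]-.606,P[...,1]+.207)<.07
for nm,m in(('disc',near&(P[...,2]>.125)&(P[...,2]<.145)&(r>1.4*b)),('knob',near&(P[...,2]>.16)&(P[...,2]<.173)&(r>1.4*b)),('tips',near&(P[...,2]>.173)&(P[...,2]<.22)&(r<1.4*b))):
    q=P[m].astype(np.float32)
    if len(q)>5: print(nm,len(q),cv2.minEnclosingCircle(q[:,:2].copy()),np.percentile(q[:,2],[3,50]))
c=S[180:330,140:300]; cv2.imwrite('pics/c6.png',cv2.resize(c,None,fx=4,fy=4))
E
```

```text
time: 12.8
tool_pos: [0.6071, -0.2043, 0.12]
tool_rot: [-3.141, -0.0, 1.571]
contact_force: [-0.3, 0.9, -0.7]
opening: 0.0547
grip_force: 0.0
time: 13.6
tool_pos: [0.6068, -0.2042, 0.1645]
tool_rot: [-3.14, -0.001, 1.571]
contact_force: [0.3, -0.1, -0.2]
opening: 0.0116
grip_force: 0.0
time: 14.0
tool_pos: [0.6071, -0.2043, 0.1652]
tool_rot: [3.142, -0.0, 1.571]
contact_force: [-0.1, 0.1, -0.2]
opening: 0.0004
grip_force: 0.0
disc 642 ((0.6058986783027649, -0.20713326334953308), 0.050341736525297165) [0.13009696 0.13510547]
knob 77 ((0.6075106859207153, -0.20971836149692535), 0.01605522632598877) [0.16114694 0.16501066]
tips 65 ((0.6103062629699707, -0.20782244205474854), 0.01802954450249672) [0.18647145 0.20159166]
```

View pics/c6.png

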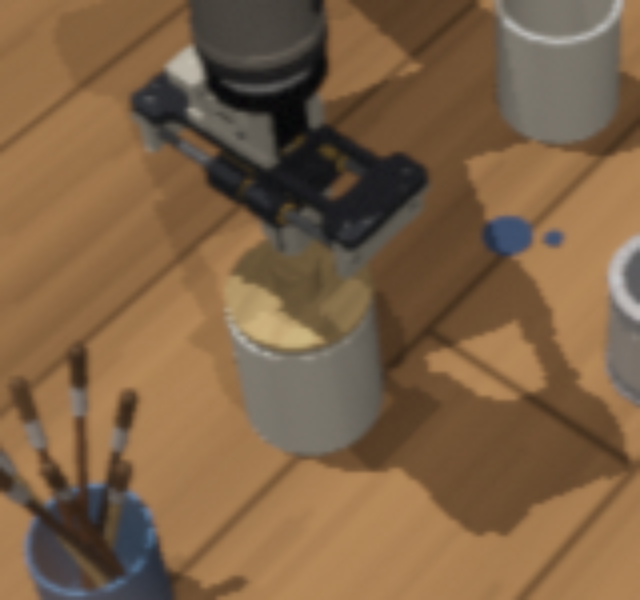

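The lid sits centred and flat on the stick jar (290,295), about 8 mm proud, with the shut fingers (300,245) over the knob. Now press.

```bash
python3 -m handwheel '[0,0,-8,0,0,0,0,-6,0,0,0,0,-3,0,0,0,0,0,0,0]'; python3 -m handwheel '[0,0,-1,0,0,0,0,-1,0,0,0,0,-1,0,0,0,0,0,0,0]';  python3 -m handwheel '[0,0,-1,0,0,0,0,-1,0,0,0,0,0,0,0]'
```

```text
time: 14.45
tool_pos: [0.607, -0.2043, 0.1479]
tool_rot: [-3.141, -0.0, 1.571]
contact_force: [0.3, 0.4, 1.2]
opening: 0.0004
grip_force: 0.6
time: 14.85
tool_pos: [0.6072, -0.2044, 0.1463]
tool_rot: [3.141, 0.0, 1.571]
contact_force: [-1.7, 0.1, 7.5]
opening: 0.0003
grip_force: 3.9
time: 15.15
tool_pos: [0.6072, -0.2044, 0.1444]
tool_rot: [3.141, 0.0, 1.571]
contact_force: [-2.7, -0.1, 7.5]
opening: 0.0006
grip_force: 4.0
```

```bash
python3 -m handwheel '[0,0,-1,0,0,0,0,-1,0,0,0,0,-1,0,0,0,0,0,0,0]'; python3 -m handwheel '[0,0,-1,0,0,0,0,-1,0,0,0,0,0,0,0]'; python3 -m handwheel '[0,0,-1,0,0,0,0,0,0,0]'
```

```text
time: 15.55
tool_pos: [0.6072, -0.2044, 0.1418]
tool_rot: [3.14, 0.001, 1.571]
contact_force: [-4.5, 1.6, 10.4]
opening: -0.0001
grip_force: 5.0
time: 15.85
tool_pos: [0.6075, -0.2045, 0.1417]
tool_rot: [3.139, 0.002, 1.571]
contact_force: [-6.2, 3.2, 19.4]
opening: 0.0008
grip_force: 9.8
time: 16.05
tool_pos: [0.6078, -0.2046, 0.1417]
tool_rot: [3.137, 0.002, 1.571]
contact_force: [-7.6, 3.0, 24.1]
opening: 0.0007
grip_force: 12.0
```

It stopped hard at 24 N. I'll check whether it is home by disc height and tilt.

```bash
cat > f.py <<'E'
from h import *
import sys
S,d=grab('scene',sys.argv[1]);P=world('scene',d);b,r=S[...,0].astype(int),S[...,2].astype(int)
for nm,p in(('sticks',(.606,-.207)),):
    R=np.hypot(P[...,0]-p[0],P[...,1]-p[1])
    m=(R<.046)&(R>.02)&(P[...,2]>.11)&(P[...,2]<.15)&(r>1.4*b)
    m=cv2.erode(m.astype(np.uint8),np.ones((3,3)))>0
    q=P[m];A=np.c_[q[:,:2]-p,np.ones(len(q))];s=np.linalg.lstsq(A,q[:,2],rcond=None)[0]
    print('disc plane: slopes',s[:2].round(3),'z',s[2].round(4),'n',len(q))
    k=(R<.02)&(P[...,2]>.146)&(P[...,2]<.172)&(r>1.4*b); print('knob z',np.percentile(P[k][:,2],[50,90]) if k.any() else None)
o=robot.observe();print(o['contact_force'],o['tool_pos'])
E
python3 f.py s7.png; python3 -m handwheel '[0,0,4,0,0,0,0,15,0,0,0,0,20,0,0,0,0,25,0,0,0,0,0,0,0,0,0,0,0,0]'; python3 f.py s8.png
python3 - <<'E'
import cv2
S=cv2.imread('pics/s8.png');cv2.imwrite('pics/c8.png',cv2.resize(S[225:305,180:260],None,fx=7,fy=7,interpolation=cv2.INTER_CUBIC))
E
```

```text
disc plane: slopes [ 0.004 -0.038] z 0.1269 n 216
knob z [0.15622259 0.16031491]
[-7.31636876  2.36699943 23.59189846] [ 0.60773025 -0.20454987  0.14173781]
time: 16.7
tool_pos: [0.6072, -0.2044, 0.2009]
tool_rot: [3.141, 0.0, 1.571]
contact_force: [-0.2, 1.0, -1.4]
opening: 0.0009
grip_force: 0.0
disc plane: slopes [0.006 0.003] z 0.1278 n 286
knob z [0.15720534 0.16043932]
[-0.88591544 -1.07257093 -0.39919917] [ 0.60668904 -0.20414674  0.2000193 ]
```

View pics/c8.png

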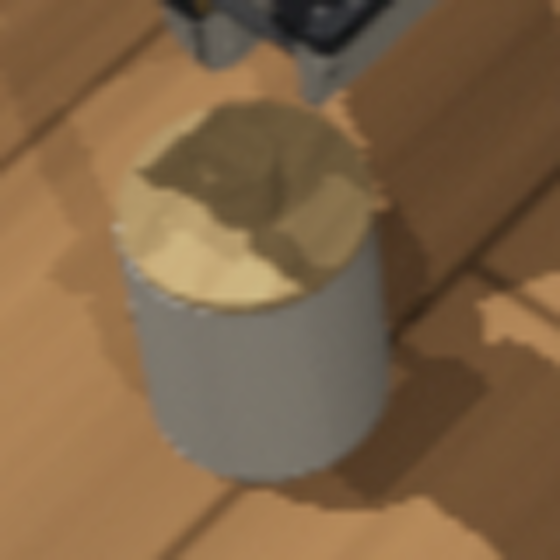

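The lid now lies flat on the rim: disc top 0.128 m, slopes under 0.006, no gap visible at crop (250,300). I'll press once more, closer to the knob's centre, to confirm the hard stop, then withdraw.

```bash
python3 -m handwheel '[-2,-2,-20,0,0,0,0,-20,0,0,0,0,-12,0,0,0,0,-5,0,0,0,0,0,0,0]'; python3 -m handwheel '[0,0,-1,0,0,0,0,-1,0,0,0,0,-1,0,0,0,0,0,0,0]'; python3 -m handwheel '[0,0,-1,0,0,0,0,0,0,0]'
```

```text
time: 17.25
tool_pos: [0.6049, -0.2062, 0.1435]
tool_rot: [-3.14, -0.001, 1.571]
contact_force: [-0.1, 0.4, 0.3]
opening: 0.0007
grip_force: 0.0
time: 17.65
tool_pos: [0.6054, -0.2064, 0.1418]
tool_rot: [3.141, 0.0, 1.571]
contact_force: [0.4, -0.1, 2.5]
opening: 0.0004
grip_force: 1.2
time: 17.85
tool_pos: [0.6054, -0.2065, 0.1418]
tool_rot: [3.14, 0.001, 1.571]
contact_force: [-2.4, 0.7, 7.5]
opening: 0.0004
grip_force: 3.9
```

```bash
python3 -m handwheel '[0,0,-1,0,0,0,0,-1,0,0,0,0,-1,0,0,0,0,0,0,0]'; python3 -m handwheel '[0,0,4,0,0,0,0,15,0,0,0,0,30,0,0,0,0,40,0,0,0,0,40,0,0,0,0,0,0,0,0,0,0,0,0,0,0,0,0,0]'; python3 f.py s9.png
python3 - <<'E'
from h import *
d=eyes.read_camera('scene')[1];P=world('scene',d)
for p,n in(((.561,.134),'empty'),((.606,-.207),'sticks')):
    R=np.hypot(P[...,0]-p[0],P[...,1]-p[1]);q=P[(R<.07)&(P[...,2]>.112)&(P[...,2]<.134)].astype(np.float32)
    print(n,cv2.minEnclosingCircle(q[:,:2].copy()))
E
```

```text
time: 18.25
tool_pos: [0.6058, -0.2066, 0.1417]
tool_rot: [3.137, 0.002, 1.571]
contact_force: [-6.6, 1.7, 22.0]
opening: 0.0004
grip_force: 11.0
time: 19.05
tool_pos: [0.6045, -0.2061, 0.2645]
tool_rot: [-3.139, -0.001, 1.571]
contact_force: [-0.5, 0.7, 0.3]
opening: 0.0005
grip_force: 0.0
disc plane: slopes [ 0.008 -0.01 ] z 0.1273 n 322
knob z [0.15716264 0.15990669]
[ 0.00690717 -0.25998985  0.64338628] [ 0.60450044 -0.20606501  0.26429677]
empty ((0.5602532029151917, 0.13155099749565125), 0.054379645735025406)
sticks ((0.6053346991539001, -0.20819883048534393), 0.05158437788486481)
```

The second press reached 22 N at the same height, so the lid is home. Both jars are where they started, within camera error, and the arm is clear. Handing in.

```bash
python3 -c "from cell import robot; print(robot.hand_in())"
```

```text
the job is handed in; nothing more can be done
None
```

The lid is on the oil-stick jar, pressed to a hard stop at 22–24 N with its rim measuring flat, and released; both jars stand where they were, and I handed the job in at about 19 s (the hand-in returned no verdict).

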